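# Bring the castle nut to its next slot for the split pin

## Robot

A 6-joint arm with a two-finger parallel gripper is mounted at the origin on a cart in front of the work surface, level with it; the furniture and walls round the work are solid. World frame = base frame: x ahead of the robot, y to its left, z up, the work surface at z = 0. Lengths are in m, angles in rad, forces in N, time in s.
With the tool pointing down it reaches from about 0.35 to 0.975 m from the base axis. Payload 4.9 kg.
Tool frame: the origin (TCP) lies at the very end of the fingers, on their centre line; the grasp point (between the pads) lies manip.grip_point_offset behind it (manip.grip_point_offset is the distance from the TCP to the grasp point, in m); z points along the fingers, y is the line along which they close (so a half turn about z gives the same grasp; the last joint's range is limited). The gripper opens to 85 mm and grips with 20 to 120 N. Pads are 22 mm wide; open, the fingers measure 114 mm over their backs; the gripper's body (76 mm by 85 mm) begins 54 mm behind the grasp point. The pads swing forward as they close: fully open they stand 13 mm farther back than shut.
Start: joints at [1.06, 0.053, 1.613, -0, 1.476, -0.119], TCP at [0.239, 0.578, 0.231] pointing down, gripper open.
Joint ranges: [-3.01, 3.01], [-1.01, 2.22], [0.06, 2.58], [-1.02, 4.17], [0.09, 2.62], [-3.14, 3.14]. Speed limits (rad/s): [2.57, 2.57, 3.14, 3.14, 3.14, 3.14].

## Interface

Orientations are given as a unit quaternion [w, x, y, z].
In Python, from plant import manip gives the robot as it stands.
- The arm moves only by the shell command python3 -m crank 'ROWS' [OPENING]. ROWS is JSON, a list of rows, each an object of numbers: "x", "y", "z": the shift along the tool's x, y, z in cm; "turn": the turn about the tool's z in rad. In form: [{"x": .., "y": .., "z": .., "turn": ..}, ...]. A call has 1 to 5 rows; each row shifts and turns the commanded pose from where the row before left it, along the tool's axes as they then stand; what a row does not reach is not made up. A row lasts 1/10 s, in which the tool goes at most 50 mm and 8.59 degrees, less where a joint would pass 70% of its speed; a pose out of reach is approached as far as the arm can. A call with a gripper value outside its range is refused whole. OPENING is the opening in per cent of the stroke, from 0 (shut) to 100 (fully open), set as the call begins (- or left out, the last holds). The fingers move at their own pace and stop on an object; the grip force is fixed at half the most. Time passes only in rows, so rows that do not move let the fingers close. It gives the time, the measured TCP pose, the force, the opening and the grip force at its end, in the units of the state.
- manip.state(): the state, without advancing time (a new reading comes with each control period).
- manip.grab_frame(name): name is "scene" or "top" or "wrist"; returns (picture, depth): 420x560x3 uint8, red, green, blue; 420x560 float32, m along the optical axis (not along the pixel's ray), 0 where there is no reading.
- manip.camera_model(name): a dict with "mtx" (3x3 intrinsics, pixels), "k1" (the pictures are not rectified: a ray, as slopes to the right and down, at radius r is drawn at 1 + k1 r^2 times it, then the intrinsics apply), "world_to_cam" (4x4, takes a point from world to camera coordinates). Camera axes: x right, y down, z forward; pixel columns grow to the right and rows downward; lengths in m; the calibration is good to about 2 mm. A picture is of the moment at which its call begins: read the wrist's pose just before it. camera_model takes no time and is no camera call; for the wrist camera it gives the pose at the moment of the call.
- manip.job_done(): hands the job in; it is judged then, once.
The state is a dict: "time": time; "joint_pos": joint angles; "joint_vel": joint speeds; "joint_efforts": joint torques, N m; "tool_pos": TCP position; "tool_rot": TCP orientation; "contact_force": force on the tool from outside, world axes, zero at the start; "ft_torque": the same for the moment, N m; "gripper_width": opening from 0.0 (shut) to 1.0 (fully open); "grasp_force": force on a finger pad.
Only numpy, scipy, OpenCV 4.12 (cv2) and the standard library are available. Lean on these libraries where they do the work, as an engineer would, in place of code of your own. Each camera call takes 0.05 s, during which the arm holds its last target. There are 200 camera calls.

## Task

Two wheel hubs stand on the bench and one already has its split pin fitted through the nut. On the other hub, tighten the castle nut (clockwise seen from above) just far enough for its next slot to line up with the cross hole in the spindle, so that a pin could go in, then let go. Do not slacken the nut back to the slot before, do not tighten it beyond that slot, and leave the pinned hub alone.

Things in the scene. Friction and masses are not known exactly. Their poses are not given: they have to be found in the camera images.
- open_hub: hub without a pin, fixed: round grey flange 112 mm wide, 16 high; boss 68 wide to 40 high; washer 62 wide to 44; upright steel spindle 24 mm thick, ending 92 mm above the bench, 4 above its castle nut. Origin: centre of underside, on the bench and spindle axis; z up. The 5 mm cross hole runs through the spindle along the x axis at 79 mm; a dark line on the spindle's end runs the same way.
- nut_grip (a point): centre of the open hub's castle nut's hexagon, on the spindle axis, 58 mm above the bench; turns with the nut. Dark steel: hexagon 50 mm across flats (58 over corners, flats 29 wide) from 44 to 72 mm high, then a round crown 47 mm wide to 88 mm high with six slots 12 mm wide, one over each flat's middle. x axis: out through the middle of one flat and its slot (others every 60 degrees); z up.
- castle_nut (a joint): turn of that nut, rad, growing clockwise seen from above (tightening). 0: the next slot is in line with the cross hole. It starts between -0.8 and -0.3, so needs 0.3 to 0.8 rad (17 to 46 degrees) clockwise. The slot before is at -1.05, the one after at +1.05. Stiff (0.25 N m of friction), stays where it is left.
- pinned_hub: bystander, fixed: an equal hub and castle nut (which does not turn), with a bright split pin already lying through two opposite slots and the cross hole, 4 mm thick, a round eye 16 mm across on one side and two bent legs on the other. Origin as for the open hub; x axis along the pin, legs at +x.
Not all that is in view belongs to the job. What is shaped like the open_hub but green or yellow is not meant.

How it is judged:
At the end, for the whole second after the job is handed in: the castle nut of the open hub stands still with its next clockwise slot in line with the cross hole, within 0.18 rad (10 degrees) either way (value of joint castle_nut between -0.18 and 0.18 rad and velocity of joint castle_nut between -0.05 and 0.05 rad/s); the robot touches nothing.
It fails at once if the nut was slackened to the slot before (turned below -1.0 rad) (value of joint castle_nut below -1 rad).
It fails at once if the nut was tightened beyond its slot (turned above 0.35 rad) (value of joint castle_nut above 0.35 rad).
It fails at once if the pinned hub was gripped or pushed (over 5 N) (contact force between any of the fingers, the arm and pinned_hub above 5 N).
It also fails if it takes over 29 s, if anything falls off the work surface, if the arm or the gripper's body presses on something with over 40 N, if the wrist force passes 120 N, or if a joint passes its speed limit or range.

## Working session

There is one attempt and no reset: what is moved stays moved. The work goes in short steps, Python scripts to look and compute and a shell command to move; the robot and the scene stay as the last step left them, time stands still between calls to the robot, and variables do not carry over. Pictures are saved under pics/ and viewed, at most 10 in all, crops included, and the job is handed in when it is done.

```bash
mkdir -p pics; python3 - <<'E'
from plant import manip
import cv2,numpy as np
for n in("top","scene"):
    p,d=manip.grab_frame(n); cv2.imwrite(f"pics/{n}0.png",p[:,:,::-1]); np.save(f"pics/{n}0.npy",d)
    print(n,manip.camera_model(n))
print(manip.state(),manip.grip_point_offset)
E
```

```text
top {'mtx': array([[455.59295389,   0.        , 284.49050747],
       [  0.        , 455.59295389, 202.31310324],
       [  0.        ,   0.        ,   1.        ]]), 'k1': -0.11994339195097031, 'world_to_cam': array([[ 2.16493295e-02, -9.99757508e-01,  4.02879028e-03,
         1.39661984e-01],
       [-9.80484590e-01, -2.20192337e-02, -1.95358958e-01,
         4.89196291e-01],
       [ 1.95400296e-01,  2.79223680e-04, -9.80723532e-01,
         1.19148720e+00],
       [ 0.00000000e+00,  0.00000000e+00,  0.00000000e+00,
         1.00000000e+00]])}
scene {'mtx': array([[524.39777089,   0.        , 279.92166319],
       [  0.        , 524.39777089, 210.55772509],
       [  0.        ,   0.        ,   1.        ]]), 'k1': -0.030066962657845593, 'world_to_cam': array([[ 0.88469771, -0.46599725, -0.01251116, -0.33787346],
       [-0.23060383, -0.41416236, -0.88050634,  0.24436771],
       [ 0.40513188,  0.78186706, -0.47386924,  1.07808523],
       [ 0.        ,  0.        ,  0.        ,  1.        ]])}
{'time': 0.1, 'joint_pos': array([ 1.06000280e+00,  5.33066895e-02,  1.61413844e+00, -3.95927204e-05,
        1.47599383e+00, -1.19030354e-01]), 'joint_vel': array([-0.00079371, -0.0030503 , -0.00037208, -0.00042836,  0.00313205,
       -0.00025615]), 'joint_efforts': array([ 1.10450554e-03, -3.94901383e+01, -3.71363282e+01, -5.53265875e-05,
        3.90047848e-03, -5.37568411e-06]), 'tool_pos': array([0.23839064, 0.57714914, 0.23018703]), 'tool_rot': array([-2.67194114e-04,  1.94629399e-01,  9.80876417e-01, -8.83859456e-04]), 'contact_force': array([ 0.60380431, -0.27808051,  1.1883227 ]), 'ft_torque': array([-0.01409917, -0.00646264, -0.0331624 ]), 'grasp_force': 0.0, 'gripper_width': 1.0031742936890422} 0.0187
```

View pics/top0.png

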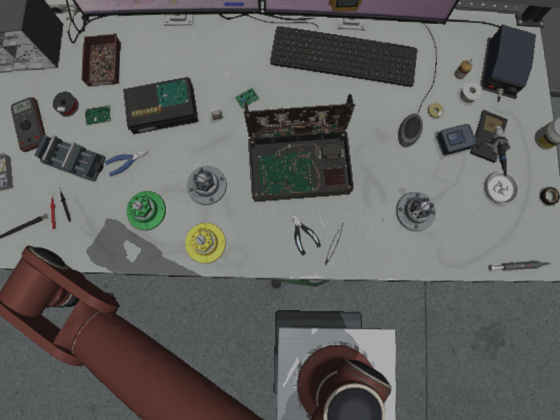

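View pics/scene0.png

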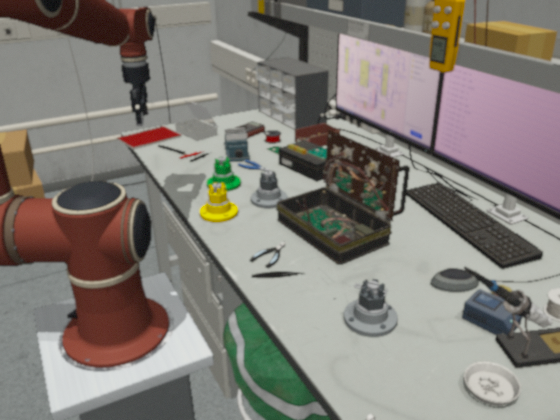

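The top view shows four hubs: green (146,209), yellow (205,242), and two grey ones at (207,184) and (417,209). In the scene view the grey ones are at (267,187) and (371,305). The green and yellow hubs are excluded, so I'll enlarge the two grey ones to see which has the pin.

```bash
python3 - <<'E'
import cv2,numpy as np
t=cv2.imread("pics/top0.png");s=cv2.imread("pics/scene0.png")
c=lambda im,u,v,h,z:cv2.resize(im[v-h:v+h,u-h:u+h],(z,z),interpolation=cv2.INTER_CUBIC)
cv2.imwrite("pics/crop1.png",np.vstack([np.hstack([c(t,207,184,24,300),c(t,417,209,24,300)]),np.hstack([c(s,267,187,30,300),c(s,371,305,30,300)])]))
E
```

```text
(no output)
```

View pics/crop1.png

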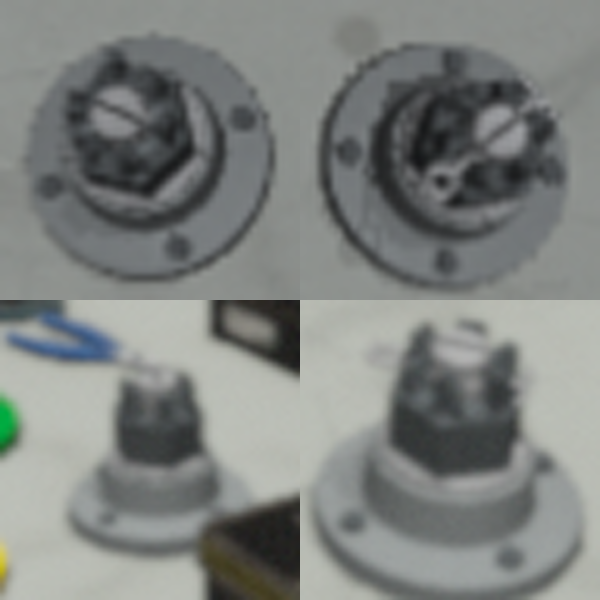

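The right hub (417,209) has the bright pin, with its eye at lower left and legs at upper right, so it is pinned_hub. The left hub (207,184) is grey, has no pin and shows a dark line on the spindle end, so it is open_hub. Next I'll locate it and look closer with the wrist camera.

```bash
cat > h.py <<'E'
from plant import manip
import cv2,numpy as np
from scipy.spatial.transform import Rotation as R
def px2w(m,u,v,z):
    K=m["mtx"];k=np.array([m["k1"],0,0,0,0.])
    x,y=cv2.undistortPoints(np.array([[[u,v]]],float),K,k)[0,0]
    T=np.linalg.inv(m["world_to_cam"]);d=T[:3,:3]@[x,y,1];o=T[:3,3]
    return o+d*(z-o[2])/d[2]
def w2px(m,P):
    T=m["world_to_cam"];P=np.atleast_2d(P)
    return cv2.projectPoints(P@T[:3,:3].T+T[:3,3],np.zeros(3),np.zeros(3),m["mtx"],np.array([m["k1"],0,0,0,0.]))[0][:,0]
def rot(s): return R.from_quat(np.roll(s["tool_rot"],-1))
E
python3 - <<'E'
from h import *
np.set_printoptions(precision=4,suppress=True)
m=manip.camera_model("top")
print(px2w(m,201.7,178.4,.092),px2w(m,206.8,185.3,.016))
print("scene",px2w(manip.camera_model("scene"),267-30+150/5,187-30+77/5,.092))
for u,v in((146,209),(205,242)):print(px2w(m,u,v,.05))
s=manip.state();r=rot(s);print(r.as_matrix())
w=np.linalg.inv(manip.camera_model("wrist")["world_to_cam"]);
print(r.inv().apply(w[:3,3]-s["tool_pos"]),r.inv().as_matrix()@w[:3,:3])
print(r.inv().apply(px2w(m,201.7,178.4,.092)-s["tool_pos"]))
# line dir
a=px2w(m,183+92/6.25,160+99/6.25,.092);b=px2w(m,183+145/6.25,160+131/6.25,.092);print(np.degrees(np.arctan2(*(b-a)[1::-1])))
E
```

```text
[0.5371 0.3719 0.092 ] [0.5364 0.3706 0.016 ]
scene [0.5339 0.3674 0.092 ]
[0.4584 0.5288 0.05  ]
[0.3724 0.361  0.05  ]
[[-0.9242  0.3818 -0.0009]
 [ 0.3818  0.9242 -0.0016]
 [ 0.0002 -0.0018 -1.    ]]
[ 0.0828 -0.001  -0.1431] [[ 0.0005 -0.9462 -0.3234]
 [ 1.      0.0007 -0.0006]
 [ 0.0008 -0.3234  0.9462]]
[-0.3545 -0.0754  0.1383]
-119.94326709731351
```

```bash
python3 -m crank '[{"x":-4.5,"y":-0.95},{"x":-4.5,"y":-0.95},{"x":-4.5,"y":-0.95},{"x":-4.5,"y":-0.95},{"x":-4.5,"y":-0.95}]' 100; python3 -m crank '[{"x":-4.5,"y":-0.95},{"x":-4.5,"y":-0.95},{"x":-4,"y":-0.9},{},{}]'
python3 - <<'E'
from h import *
np.set_printoptions(precision=4,suppress=True)
m=manip.camera_model("wrist");s=manip.state()
p,d=manip.grab_frame("wrist");cv2.imwrite("pics/w1.png",p[:,:,::-1])
import pickle;pickle.dump((m,s,d),open("w1.pkl","wb"))
c=w2px(m,[[.536,.3705,.092]])[0];print(c,s["tool_pos"],s["time"],s["joint_pos"])
u,v=[int(np.clip(q,70,l-70)) for q,l in zip(c,(560,420))]
print(u-70,v-70);cv2.imwrite("pics/w1c.png",cv2.resize(p[v-70:v+70,u-70:u+70,::-1],(560,560),interpolation=cv2.INTER_CUBIC))
E
```

```text
[219.2329 468.2144] [0.2384 0.5771 0.2302] 0.1 [ 1.06    0.0533  1.6141 -0.      1.476  -0.119 ]
149 280schema error: expected keys x, y, z, turn
schema error: expected keys x, y, z, turn
```

View pics/w1.png

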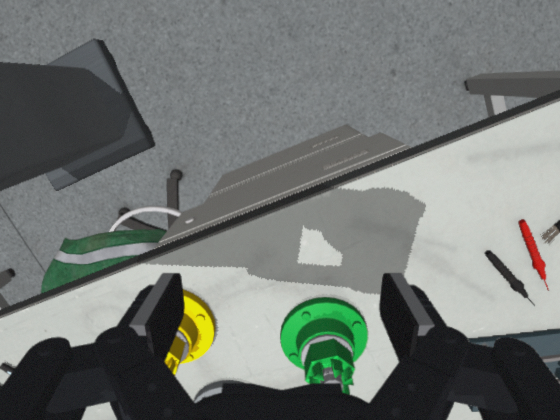

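The keys all have to be present, so those moves were refused and the arm is still at its start. I'll retype the rows and overshoot by 5 cm, because the picture shows the gripper body covering the bottom centre of the image.

```bash
python3 -m crank '[{"x":-4.5,"y":-0.9,"z":0,"turn":0},{"x":-4.5,"y":-0.9,"z":0,"turn":0},{"x":-4.5,"y":-0.9,"z":0,"turn":0},{"x":-4.5,"y":-0.9,"z":0,"turn":0},{"x":-4.5,"y":-0.9,"z":0,"turn":0}]' 100; python3 -m crank '[{"x":-4.5,"y":-0.9,"z":0,"turn":0},{"x":-4.5,"y":-0.9,"z":0,"turn":0},{"x":-4.5,"y":-0.9,"z":0,"turn":0},{"x":-4,"y":-0.3,"z":0,"turn":0},{"x":0,"y":0,"z":0,"turn":0}]'; python3 -m crank '[{"x":0,"y":0,"z":0,"turn":0},{"x":0,"y":0,"z":0,"turn":0}]'
cat > look.py <<'E'
import sys,pickle
from h import *
np.set_printoptions(precision=4,suppress=True)
n=sys.argv[1];h=int(sys.argv[2])
m=manip.camera_model("wrist");s=manip.state()
p,d=manip.grab_frame("wrist");cv2.imwrite(f"pics/{n}.png",p[:,:,::-1])
pickle.dump((m,s,d),open(n+".pkl","wb"))
c=w2px(m,[[.536,.3705,.092]])[0];print(c,s["tool_pos"],s["time"],s["joint_pos"])
u,v=[int(np.clip(q,h,l-h)) for q,l in zip(c,(560,420))]
print(u-h,v-h);cv2.imwrite(f"pics/{n}c.png",cv2.resize(p[v-h:v+h,u-h:u+h,::-1],(600,600),interpolation=cv2.INTER_CUBIC))
E
python3 look.py w2 75
```

```text
time: 0.65
tool_pos: [0.4305, 0.4488, 0.231]
tool_rot: [-0.0, 0.195, 0.981, -0.0]
contact_force: [0.8, 0.3, -1.2]
gripper_width: 1.0
grasp_force: 0.0
time: 1.15
tool_pos: [0.5832, 0.3523, 0.2303]
tool_rot: [0.0, 0.197, 0.98, -0.001]
contact_force: [-0.7, -0.3, -0.1]
gripper_width: 0.999
grasp_force: 0.0
time: 1.35
tool_pos: [0.5788, 0.3561, 0.2309]
tool_rot: [-0.0, 0.194, 0.981, -0.0]
contact_force: [0.3, 0.5, -0.3]
gripper_width: 0.998
grasp_force: 0.0
[279.2517 135.6955] [0.5788 0.3561 0.2309] 1.35 [ 0.4419  0.1796  1.4762  0.0003  1.4867 -0.7379]
204 60
```

View pics/w2c.png

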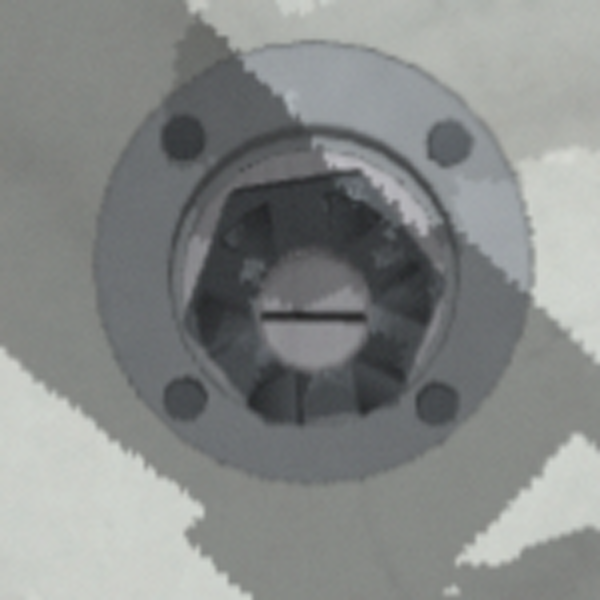

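The crop shows the hub cleanly. The spindle end is at crop (314,315) with its dark line from (262,316) to (367,318). The hexagon corners are at about (235,190), (362,172), (441,292) and (188,305). I'll fit the centre and the angles from these.

```bash
python3 - <<'E'
from h import *
import pickle
np.set_printoptions(precision=4,suppress=True)
m,s,d=pickle.load(open("w2.pkl","rb"))
f=lambda x,y,z:px2w(m,204+x/4,60+y/4,z)
c1=f(314,315,.092);c2=f(314,262,.016);print(c1,c2)
a=f(262,316,.092);b=f(367,318,.092);L=np.degrees(np.arctan2(*(b-a)[1::-1]));print("line",L,np.linalg.norm(b-a))
C=np.array([f(x,y,.072) for x,y in((235,190),(362,172),(441,292),(188,305))])
c=(c1+c2)/2
for cc in(c1,c2):
    v=C-cc;print(np.hypot(v[:,0],v[:,1]),np.degrees(np.arctan2(v[:,1],v[:,0]))%60)
e=C[1]-C[0];print("flat normal from top edge",(np.degrees(np.arctan2(e[1],e[0]))-90)%60,np.linalg.norm(e))
e=C[3]-C[0];print((np.degrees(np.arctan2(e[1],e[0]))-90)%60)
e=C[2]-C[1];print((np.degrees(np.arctan2(e[1],e[0]))-90)%60)
r=rot(s);print("tool y dir",np.degrees(np.arctan2(*r.as_matrix()[:2,1][::-1])),"hub in tool",r.inv().apply((c1+c2)/2-s["tool_pos"]))
# render overlay
im=cv2.imread("pics/w2.png")
E
```

```text
[0.5392 0.372  0.092 ] [0.5369 0.3731 0.016 ]
line 66.55163234811504 0.021087235042873728
[0.0286 0.0288 0.0273 0.027 ] [12.9595 17.239  12.0676  9.0469]
[0.0266 0.0264 0.0271 0.0273] [16.3459 15.5672  6.7126 14.3845]
flat normal from top edge 45.46741947431606 0.026824888178460266
44.07404607142024
42.246124752439925
tool y dir 67.5973288494651 hub in tool [ 0.0438 -0.0002  0.1769]
```

The flat normals lie at about 43.5° (mod 60) and the hole line at 66.5°, which is 6.5° (mod 60). The nut therefore needs about 37° (0.65 rad) clockwise, which is in the stated range. I'll grip the flats with tool y at about 103.5°, then turn +0.645 so that tool y lies along the dark line.

```bash
python3 -m crank '[{"x":4.4,"y":0,"z":0,"turn":0},{"x":0,"y":0,"z":1.5,"turn":-0.125},{"x":0,"y":0,"z":1.5,"turn":-0.125},{"x":0,"y":0,"z":1.5,"turn":-0.125},{"x":0,"y":0,"z":1.5,"turn":-0.125}]' 100; python3 -m crank '[{"x":0,"y":0,"z":2,"turn":-0.125},{"x":0,"y":0,"z":0,"turn":0},{"x":0,"y":0,"z":0,"turn":0}]'
cat > st.py <<'E'
from h import *
np.set_printoptions(precision=4,suppress=True)
s=manip.state();M=rot(s).as_matrix()
print("t",s["time"],"pos",s["tool_pos"],"ydir",np.degrees(np.arctan2(M[1,1],M[0,1])),"hub in tool",M.T@(np.array([.538,.3725,.046])-s["tool_pos"]),"F",s["contact_force"],s["ft_torque"],"w",s["gripper_width"],s["grasp_force"],s["joint_pos"])
E
python3 st.py; python3 look.py w3 100
```

```text
time: 1.9
tool_pos: [0.5376, 0.3735, 0.171]
tool_rot: [0.0, -0.058, 0.998, 0.0]
contact_force: [1.2, 0.1, -0.5]
gripper_width: 1.004
grasp_force: 0.0
time: 2.2
tool_pos: [0.5381, 0.3729, 0.1513]
tool_rot: [-0.0, -0.116, 0.993, -0.0]
contact_force: [0.6, 0.1, 0.3]
gripper_width: 1.002
grasp_force: 0.0
t 2.2 pos [0.5381 0.3729 0.1513] ydir 103.29115328751563 hub in tool [ 0.0001 -0.0004  0.1053] F [0.6013 0.1315 0.2764] [-0.0221 -0.0028 -0.0245] w 1.0016797917435054 0.0 [ 0.4925  0.1802  1.611   0.0001  1.3512 -1.3103]
[280.2611 222.9491] [0.5381 0.3729 0.1513] 2.2 [ 0.4925  0.1802  1.611   0.0001  1.3512 -1.3103]
180 122
```

View pics/w3.png

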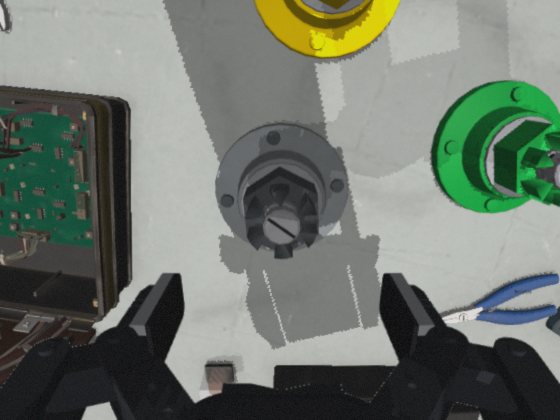

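The flats at left and right of the nut now run parallel to the finger pads. The nut is at about (281,200), centred between the fingers (183/383). The box at the left and the green hub at the right both have clearance. Descending.

```bash
python3 -m crank '[{"x":0,"y":0,"z":3,"turn":0},{"x":0,"y":0,"z":3,"turn":0},{"x":0,"y":0,"z":2.5,"turn":0},{"x":0,"y":0,"z":2,"turn":0},{"x":0,"y":0,"z":0,"turn":0}]' 100 >/dev/null; python3 st.py; python3 -m crank '[{"x":0,"y":0,"z":0,"turn":0},{"x":0,"y":0,"z":0,"turn":0},{"x":0,"y":0,"z":0,"turn":0},{"x":0,"y":0,"z":0,"turn":0},{"x":0,"y":0,"z":0,"turn":0}]' 40; python3 -m crank '[{"x":0,"y":0,"z":0,"turn":0},{"x":0,"y":0,"z":0,"turn":0},{"x":0,"y":0,"z":0,"turn":0},{"x":0,"y":0,"z":0,"turn":0},{"x":0,"y":0,"z":0,"turn":0}]' 30 >/dev/null; python3 st.py
```

```text
t 2.75 pos [0.5374 0.3717 0.0441] ydir 103.3017116759948 hub in tool [-0.0008  0.0006 -0.0019] F [-0.2798  0.1094  0.0919] [-0.044   0.0269  0.046 ] w 0.995938016033141 0.0 [ 0.4914  0.2949  1.6697 -0.      1.1815 -1.3116]
time: 3.25
tool_pos: [0.5405, 0.3734, 0.0495]
tool_rot: [0.002, -0.116, 0.993, 0.001]
contact_force: [-2.1, -0.6, 5.7]
gripper_width: 0.578
grasp_force: 62.6
t 3.75 pos [0.5405 0.3734 0.0495] ydir 103.36947892531998 hub in tool [ 0.0027 -0.0003  0.0035] F [-1.7877 -0.2186  6.4005] [0.0845 0.2798 0.1413] w 0.5735453206230531 62.607506392523646 [ 0.4913  0.2905  1.6649  0.0004  1.182  -1.313 ]
```

```bash
python3 -m crank '[{"x":0,"y":0,"z":-0.2,"turn":0.1},{"x":0,"y":0,"z":0,"turn":0.12},{"x":0,"y":0,"z":0,"turn":0.12},{"x":0,"y":0,"z":0,"turn":0.12},{"x":0,"y":0,"z":0,"turn":0.12}]' 30 ; python3 -m crank '[{"x":0,"y":0,"z":0,"turn":0.06},{"x":0,"y":0,"z":0,"turn":0},{"x":0,"y":0,"z":0,"turn":0},{"x":0,"y":0,"z":0,"turn":0}]' >/dev/null;  python3 st.py; python3 look.py w4 75
```

```text
time: 4.25
tool_pos: [0.5404, 0.3725, 0.0496]
tool_rot: [0.002, 0.175, 0.985, 0.001]
contact_force: [2.0, -0.7, -1.4]
gripper_width: 0.575
grasp_force: 63.8
t 4.65 pos [0.5404 0.3724 0.0495] ydir 66.70672512127207 hub in tool [ 0.0022 -0.0009  0.0035] F [ 3.946  -2.0213  1.2018] [-0.2301 -0.6911 -0.1868] w 0.5740854278826013 61.80492804385722 [ 0.4905  0.2899  1.6657 -0.0009  1.1831 -0.6734]
[274.4576 327.6047] [0.5404 0.3724 0.0495] 4.65 [ 0.4905  0.2899  1.6657 -0.0009  1.1831 -0.6734]
199 252
```

View pics/w4c.png

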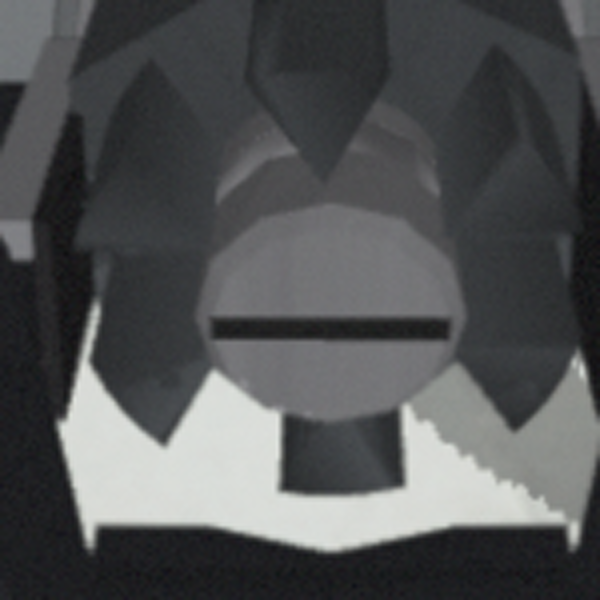

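The dark line is horizontal from (212,328) to (450,328). The teeth sit symmetrically about it, with slots to left and right, so the slot and the hole line up. Releasing and rising.

```bash
python3 -m crank '[{"x":0,"y":0,"z":0,"turn":0},{"x":0,"y":0,"z":0,"turn":0},{"x":0,"y":0,"z":0,"turn":0},{"x":0,"y":0,"z":0,"turn":0},{"x":0,"y":0,"z":0,"turn":0}]' 100 ; python3 -m crank '[{"x":0,"y":0,"z":0,"turn":0},{"x":0,"y":0,"z":-3,"turn":0},{"x":0,"y":0,"z":-4,"turn":0},{"x":0,"y":0,"z":-4,"turn":0},{"x":0,"y":0,"z":-4,"turn":0}]' >/dev/null; python3 -m crank '[{"x":-3,"y":0,"z":-3,"turn":0},{"x":-2,"y":0,"z":0,"turn":0},{"x":0,"y":0,"z":0,"turn":0},{"x":0,"y":0,"z":0,"turn":0}]' >/dev/null; python3 st.py; python3 look.py w5 75
```

```text
time: 5.2
tool_pos: [0.5387, 0.3725, 0.0481]
tool_rot: [-0.0, 0.202, 0.979, -0.0]
contact_force: [0.3, -0.1, 0.5]
gripper_width: 1.001
grasp_force: 0.0
t 6.1 pos [0.5844 0.352  0.2261] ydir 66.64369132155271 hub in tool [0.0502 0.0008 0.1802] F [-1.295   0.5492 -1.2392] [ 0.0364  0.016  -0.0107] w 0.9990576937814266 0.0 [ 0.433   0.19    1.4725  0.0005  1.4826 -0.7302]
[280.4747 128.2763] [0.5844 0.352  0.2261] 6.1 [ 0.433   0.19    1.4725  0.0005  1.4826 -0.7302]
205 53
```

View pics/w5c.png

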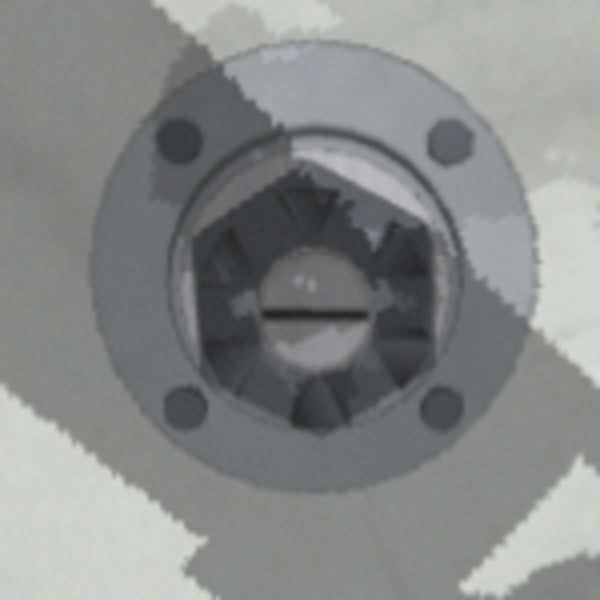

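The released nut has its corners at crop (300,168), (190,238) and (437,222), and the line runs from (264,314) to (368,315). I'll check the remaining angle in numbers.

```bash
python3 - <<'E'
from h import *
import pickle
m,s,d=pickle.load(open("w5.pkl","rb"))
f=lambda x,y,z:px2w(m,205+x/4,53+y/4,z)
ang=lambda e:np.degrees(np.arctan2(e[1],e[0]))
L=ang(f(368,315,.092)-f(264,314,.092));print("line",L,"mod60",L%60)
T,l,r,br=[f(x,y,.072) for x,y in((300,168),(190,238),(437,222),(437,355))]
print("normals",(ang(l-T)-90)%60,(ang(r-T)-90)%60,(ang(r-l))%60,(ang(br-r)-90)%60)
c=(f(316,308,.092)+f(316,264,.016))/2
print([(ang(q-c)-30)%60 for q in(T,l,r)])
E
```

```text
line 66.16065053583735 mod60 6.160650535837348
normals 8.167671631991055 15.91014272486327 10.319215759061777 8.223836932753585
[np.float64(14.379712707095933), np.float64(13.736744182671288), np.float64(6.632299260940613)]
```

The three estimates (in the grip, after release, and start angle plus turn) put the nut about 1–4° short of the line. That is inside the 10° tolerance and on the safe side, and the robot is clear of everything. Handing in.

```bash
python3 -c "
from plant import manip
print(manip.job_done())"
```

```text
the job is handed in; nothing more can be done
None
```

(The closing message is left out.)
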